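# Lift the egg's dish for inspection

## Robot

A 6-joint arm with a two-finger parallel gripper is mounted at the origin on the work surface. World frame = base frame: x ahead of the robot, y to its left, z up, the work surface at z = 0. Lengths are in m, angles in rad, forces in N, time in s.
With the tool pointing down it reaches from about 0.35 to 1 m from the base axis. Payload 7.1 kg.
Tool frame: the origin (TCP) lies at the very end of the fingers, on their centre line; the grasp point (between the pads) lies robot.grip_depth behind it (robot.grip_depth is the distance from the TCP to the grasp point, in m); z points along the fingers, y is the line along which they close (so a half turn about z gives the same grasp; the last joint's range is limited). The gripper opens to 85 mm and grips with 20 to 120 N. Pads are 22 mm wide; open, the fingers measure 114 mm over their backs; the gripper's body (76 mm by 85 mm) begins 54 mm behind the grasp point. The pads swing forward as they close: fully open they stand 13 mm farther back than shut.
Start: joints at [1.221, 0.423, 1.63, -0, 1.089, -0.019], TCP at [0.203, 0.591, 0.231] pointing down, gripper open.
Joint ranges: [-3, 3], [-0.9, 2.11], [0.09, 2.58], [-1.31, 4.45], [0.11, 2.69], [-2.54, 2.54]. Speed limits (rad/s): [2.39, 2.39, 3.01, 3.14, 3.14, 3.14].

## Interface

Orientations are given as [roll, pitch, yaw] about the fixed x, y, z axes, in that order (R = Rz(yaw) Ry(pitch) Rx(roll)).
In Python, from bench import readout, eyes, robot gives the robot as it stands. The module is installed in compiled form; this text tells all that it offers.
- The arm moves only by the shell command python3 -m jog 'ROWS' [FORCE]. ROWS is JSON, a list of rows, each a list of 3 entries, a list of its own where there are three numbers: the opening, from 0 (shut) to 1 (fully open), then the shift along the tool's x, y, z scaled (see below), then the turn, a rotation vector about the tool's x, y, z scaled (see below). A call has 1 to 10 rows; each row is the pose to reach, as a shift and turn from the pose commanded when the call began, along the tool's axes at that moment, turning the shorter way round; what a row does not reach only later rows make up. The controller multiplies each number of a shift by 100 cm and each number of a turn by 180 degrees. A row lasts 1/12 s, in which the tool goes at most 41.7 mm and 7.16 degrees, less where a joint would pass 70% of its speed; a pose out of reach is approached as far as the arm can. A call with a number of a shift or a turn outside -1 to 1 is refused whole. A call with a gripper value outside its range is refused whole. The fingers move at their own pace and stop on an object; FORCE is the grip in N (left out, the last holds). Time passes only in rows, so rows that repeat a pose let the fingers close. It gives the time, the measured TCP pose, the force, the opening and the grip force at its end, in the units of the state.
- readout.state(): the state, without advancing time (a new reading comes with each control period).
- eyes.get_image(name): name is "scene" or "top" or "wrist"; returns (picture, depth): 480x640x3 uint8, red, green, blue; 480x640 float32, m along the optical axis (not along the pixel's ray), 0 where there is no reading.
- eyes.camera_info(name): a dict with "K" (3x3 intrinsics, pixels), "k1" (the pictures are not rectified: a ray, as slopes to the right and down, at radius r is drawn at 1 + k1 r^2 times it, then the intrinsics apply), "T" (4x4, takes a point from camera to world coordinates). Camera axes: x right, y down, z forward; pixel columns grow to the right and rows downward; lengths in m; the calibration is good to about 2 mm. A picture is of the moment at which its call begins: read the wrist's pose just before it. camera_info takes no time and is no camera call; for the wrist camera it gives the pose at the moment of the call.
- robot.hand_in(): hands the job in; it is judged then, once.
The state is a dict: "clock": time; "qpos": joint angles; "qd": joint speeds; "effort": joint torques, N m; "ee_pos": TCP position; "tcp_rot": TCP orientation; "ft_force": force on the tool from outside, world axes, zero at the start; "moment": the same for the moment, N m; "width": opening from 0.0 (shut) to 1.0 (fully open); "finger_force": force on a finger pad.
Only numpy, scipy, OpenCV 4.12 (cv2) and the standard library are available. Lean on these libraries where they do the work, as an engineer would, in place of code of your own. Each camera call takes 0.05 s, during which the arm holds its last target. There are 200 camera calls.

## Task

One of the two frosted glass dishes on the cork blocks has the blue ceramic egg in it. With the egg left untouched in it, lift that dish clear by the gripper and hold it level and still in the air, its underside at least 12 cm above the ledge, for three seconds or more, and finish while still holding it there (do not put it down). Keep the dish near level all the way so that nothing falls out, and leave the other dish and the things around where they are.

Things in the scene. Friction and masses are not known exactly. Their poses are not given: they have to be found in the camera images.
- dish_left: frosted pale glass dish on the left cork block (y above 0), open-topped, rigid, loose, about 0.24 kg, 120 (its x) x 60 (its y) x 35 mm high; upright 5 mm walls, floor 5 mm; a cross wall at the middle makes two cells, centred 29 mm to +x and -x. Origin at the centre of its underside, z up. Grip it across its 60 mm width. Its length points ahead of the robot, within 0.7 rad
- dish_right: frosted pale glass dish on the right cork block (y below 0), open-topped, rigid, loose, about 0.24 kg, 120 (its x) x 60 (its y) x 35 mm high; upright 5 mm walls, floor 5 mm; a cross wall at the middle makes two cells, centred 29 mm to +x and -x. Origin at the centre of its underside, z up. Grip it across its 60 mm width. Its length points ahead of the robot, within 0.7 rad
- egg: blue ceramic dummy egg lying in one of the four dish cells, 42 mm long, 32 mm across, about 50 g, with a small flat foot; origin at its centre, x along its length, 22 mm above its dish's underside. Its top is about 3 mm above the dish's rim
- pebble: grey rounded stone in another of the cells, 40 mm across, 27 mm high, origin 17 mm above its underside; may share the egg's dish
- bung: orange plastic bung in another of the cells, 29 mm high, 34 mm across its top, origin 17 mm above its underside; may share the egg's dish
- block_left: left cork block, fixed to the ledge, 90 (x) x 40 (y) x 20 mm high, origin at the centre of its underside; a dish stands on its top and overhangs it by about 10 mm on each long side
- block_right: right cork block, fixed to the ledge, 90 (x) x 40 (y) x 20 mm high, origin at the centre of its underside; a dish stands on its top and overhangs it by about 10 mm on each long side
- half_log: terracotta-coloured ceramic half-log hide, an arch 130 mm long (its x), 90 mm wide, 48 mm high, origin at the centre of its underside, between the dishes; bystander, leave it alone
- spray_bottle: white plastic spray bottle with a blue trigger head, 72 mm across, 196 mm high, origin at the centre of its underside, left of the left dish; bystander, leave it alone
- jar: jar with a green cap, 70 mm across, 90 mm high, origin at the centre of its underside, right of the right dish; bystander, leave it alone
Not all that is in view belongs to the job. What is shaped like the dish_left but green or yellow is not meant.

How it is judged:
On the way:
1. the dish with the egg in it is held by the fingers, level and still, its underside at least 12 cm above the ledge, for 2 s (the second after the program ends is the third) (((x of egg in the frame of dish_left between -0.055 and 0.055 m and y of egg in the frame of dish_left between -0.027 and 0.027 m and z of egg in the frame of dish_left between 0.01 and 0.035 m and height (world z) of dish_left above 0.12 m and angle between each of dish_left, dish_right's own z axis and vertical below 0.12 rad and linear speed of dish_left below 0.03 m/s and angular speed of dish_left below 0.25 rad/s and contact force between dish_left and the fingers above 1 N and contact force between egg and the fingers below 0.1 N and distance of dish_right from where it was at the start of the episode below 0.03 m and contact force between dish_left and block_left below 0.1 N and contact force between dish_left and block_right below 0.1 N and contact force between dish_left and half_log below 0.1 N and contact force between dish_left and spray_bottle below 0.1 N and contact force between dish_left and jar below 0.1 N and contact force between dish_left and dish_right below 0.1 N) or (x of egg in the frame of dish_right between -0.055 and 0.055 m and y of egg in the frame of dish_right between -0.027 and 0.027 m and z of egg in the frame of dish_right between 0.01 and 0.035 m and height (world z) of dish_right above 0.12 m and angle between each of dish_right, dish_left's own z axis and vertical below 0.12 rad and linear speed of dish_right below 0.03 m/s and angular speed of dish_right below 0.25 rad/s and contact force between dish_right and the fingers above 1 N and contact force between egg and the fingers below 0.1 N and distance of dish_left from where it was at the start of the episode below 0.03 m and contact force between dish_right and block_left below 0.1 N and contact force between dish_right and block_right below 0.1 N and contact force between dish_right and half_log below 0.1 N and contact force between dish_right and spray_bottle below 0.1 N and contact force between dish_right and jar below 0.1 N and contact force between dish_right and dish_left below 0.1 N))), for 2 s.
At the end, for the whole second after the job is handed in: The egg's dish is gripped by the fingers alone, nothing else carrying it, underside over 0.12 m above the ledge, tilt under 0.12 rad, slower than 0.03 m/s and 0.25 rad/s; egg in it, untouched by the fingers; other dish upright within 30 mm of its start (((x of egg in the frame of dish_left between -0.055 and 0.055 m and y of egg in the frame of dish_left between -0.027 and 0.027 m and z of egg in the frame of dish_left between 0.01 and 0.035 m and height (world z) of dish_left above 0.12 m and angle between each of dish_left, dish_right's own z axis and vertical below 0.12 rad and linear speed of dish_left below 0.03 m/s and angular speed of dish_left below 0.25 rad/s and contact force between dish_left and the fingers above 1 N and contact force between egg and the fingers below 0.1 N and distance of dish_right from where it was at the start of the episode below 0.03 m and contact force between dish_left and block_left below 0.1 N and contact force between dish_left and block_right below 0.1 N and contact force between dish_left and half_log below 0.1 N and contact force between dish_left and spray_bottle below 0.1 N and contact force between dish_left and jar below 0.1 N and contact force between dish_left and dish_right below 0.1 N) or (x of egg in the frame of dish_right between -0.055 and 0.055 m and y of egg in the frame of dish_right between -0.027 and 0.027 m and z of egg in the frame of dish_right between 0.01 and 0.035 m and height (world z) of dish_right above 0.12 m and angle between each of dish_right, dish_left's own z axis and vertical below 0.12 rad and linear speed of dish_right below 0.03 m/s and angular speed of dish_right below 0.25 rad/s and contact force between dish_right and the fingers above 1 N and contact force between egg and the fingers below 0.1 N and distance of dish_left from where it was at the start of the episode below 0.03 m and contact force between dish_right and block_left below 0.1 N and contact force between dish_right and block_right below 0.1 N and contact force between dish_right and half_log below 0.1 N and contact force between dish_right and spray_bottle below 0.1 N and contact force between dish_right and jar below 0.1 N and contact force between dish_right and dish_left below 0.1 N))); the arm keeps its last pose, push and grip.
It fails at once if the fingers touch the egg (contact force between egg and the fingers above 0.5 N).
It fails at once if egg, pebble or bung falls out of a dish (height (world z) of any of egg, pebble, bung below 0.028 m).
It fails at once if a dish is tipped by more than 0.35 rad (angle between any of dish_left, dish_right's own z axis and vertical above 0.35 rad).
It fails at once if the dish without the egg is moved by more than 30 mm ((x of egg in the frame of dish_left between -0.055 and 0.055 m and y of egg in the frame of dish_left between -0.027 and 0.027 m and z of egg in the frame of dish_left between 0.01 and 0.035 m and distance of dish_right from where it was at the start of the episode above 0.03 m) or (x of egg in the frame of dish_right between -0.055 and 0.055 m and y of egg in the frame of dish_right between -0.027 and 0.027 m and z of egg in the frame of dish_right between 0.01 and 0.035 m and distance of dish_left from where it was at the start of the episode above 0.03 m)).
It fails at once if a bystander is moved by more than 30 mm (distance of any of half_log, spray_bottle, jar from where it was at the start of the episode above 0.03 m).
It also fails if it takes over 35 s, if anything falls off the work surface, if the arm or the gripper's body presses on something with over 40 N, if the wrist force passes 120 N, or if a joint passes its speed limit or range.

## Working session

There is one attempt and no reset: what is moved stays moved. The work goes in short steps, Python scripts to look and compute and a shell command to move; the robot and the scene stay as the last step left them, time stands still between calls to the robot, and variables do not carry over. Pictures are saved under pics/ and viewed, at most 10 in all, crops included, and the job is handed in when it is done.

```bash
mkdir -p pics
python3 - <<'E'
from bench import readout, eyes, robot
import cv2,numpy as np
print(readout.state()); print(robot.grip_depth)
for n in("scene","top"):
    p,d=eyes.get_image(n); cv2.imwrite(f"pics/{n}1.png",p[:,:,::-1]); np.savez(f"{n}1.npz",p=p,d=d,**eyes.camera_info(n)); print(n,eyes.camera_info(n))
E
```

```text
{'clock': 0.0, 'qpos': array([ 1.22096848e+00,  4.23862260e-01,  1.63071451e+00, -4.79295180e-06,
        1.08859806e+00, -1.89924463e-02]), 'qd': array([-0.00066684,  0.00143858,  0.00016067, -0.00033197, -0.00066969,
       -0.00058124]), 'effort': array([ 8.17866603e-04, -5.57392323e+01, -2.81741059e+01,  2.60563667e-05,
        7.35348032e-03, -1.38680065e-05]), 'ee_pos': array([0.20280051, 0.5905884 , 0.23052269]), 'tcp_rot': array([-3.14001068e+00, -2.58054594e-05,  2.81075945e+00]), 'ft_force': array([-0.51480953,  0.40922917,  0.14575643]), 'moment': array([-0.00844427,  0.0383698 ,  0.04207029]), 'finger_force': 0.0, 'width': 0.9997371563710935}
0.0187
scene {'K': array([[568.09040651,   0.        , 316.92121088],
       [  0.        , 568.09040651, 235.24140989],
       [  0.        ,   0.        ,   1.        ]]), 'k1': 0.012320549600138567, 'T': array([[ 0.46245893,  0.65194063, -0.60092025,  1.22163475],
       [ 0.88644648, -0.35415363,  0.2979729 , -0.3477697 ],
       [-0.01855745, -0.67048387, -0.74169199,  0.95071635],
       [ 0.        ,  0.        ,  0.        ,  1.        ]])}
top {'K': array([[478.91783619,   0.        , 326.40997431],
       [  0.        , 478.91783619, 245.47148686],
       [  0.        ,   0.        ,   1.        ]]), 'k1': -0.09833851595530695, 'T': array([[-0.00397605, -0.99722634,  0.07432233,  0.45608555],
       [-0.9990948 ,  0.00710931,  0.04194089, -0.00934922],
       [-0.04235294, -0.0740883 , -0.99635192,  0.96687088],
       [ 0.        ,  0.        ,  0.        ,  1.        ]])}
```

View pics/top1.png

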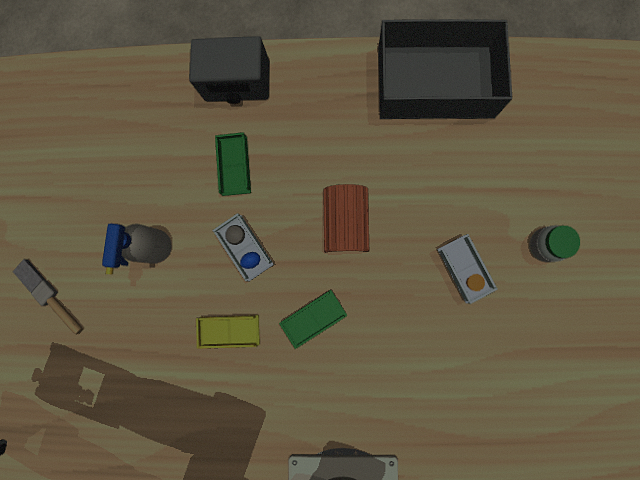

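View pics/scene1.png

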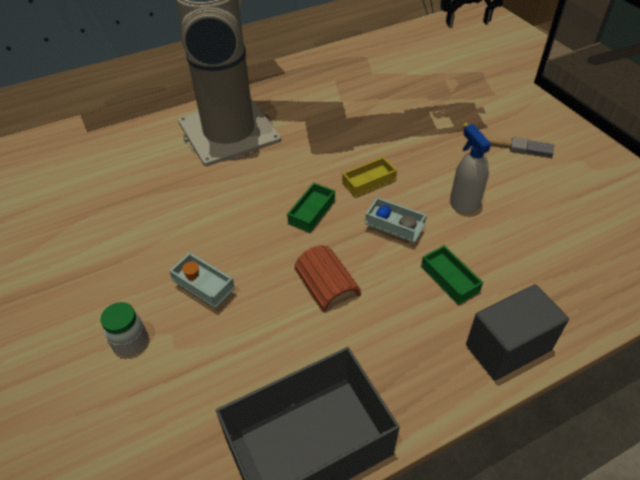

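The top view shows these dish-shaped candidates:
- Frosted left dish at (243,247), with a blue egg at (250,260) and a pebble at (235,234).
- Frosted right dish at (466,268), with the bung at (476,283).
- Green dishes at (233,164) and (313,318), and a yellow dish at (229,331). None of these is meant.

The other blue thing is the spray head at (115,245). I choose the left frosted dish. The scene view agrees: egg at (384,212), pebble at (407,222). Next I check it in a close crop from both cameras.

Run:
```python
import cv2,numpy as np
t=np.load("top1.npz");s=np.load("scene1.npz")
a=cv2.resize(t['p'][205:290,200:290],None,fx=4.4,fy=4.4,interpolation=cv2.INTER_CUBIC)
b=cv2.resize(s['p'][190:250,355:435],None,fx=5,fy=5,interpolation=cv2.INTER_CUBIC)
c=np.zeros((max(a.shape[0],b.shape[0]),800,3),np.uint8);c[:a.shape[0],:a.shape[1]]=a;c[:b.shape[0],400:400+b.shape[1]]=b
cv2.imwrite("pics/crop.png",c[:,:,::-1])
```

```text
(no output)
```

View pics/crop.png

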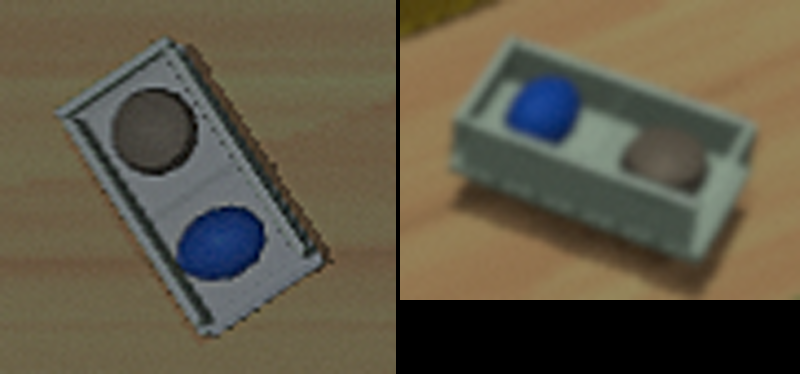

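The crop shows the egg in the near cell and the pebble in the far cell of the left dish. Its rim corners in the top half are (168,40), (60,112), (208,335) and (325,262). In the scene half they are (690,205), (755,125), (515,40) and (455,122). I triangulate these.

```bash
cat > h.py <<'E'
import numpy as np,cv2
from scipy.spatial.transform import Rotation as R
def rays(I,uv):
    k=float(I['k1']); n=cv2.undistortPoints(np.array(uv,float).reshape(-1,1,2),I['K'],np.array([k,0,0,0])).reshape(-1,2)
    return I['T'][:3,3], np.c_[n,np.ones(len(n))]@I['T'][:3,:3].T
def tri(A,B):
    (o,d),(p,e)=A,B; out=[]
    for a,b in zip(d,e):
        s=np.linalg.lstsq(np.c_[a,-b],p-o,rcond=None)[0]; P,Q=o+s[0]*a,p+s[1]*b
        out.append([*(P+Q)/2,np.linalg.norm(P-Q)])
    return np.array(out)
def goal(st,pos,yaw):
    "shift and turn for jog to a straight-down TCP pose; y axis at world angle yaw+90deg (mod pi)"
    T=R.from_euler('xyz',st['tcp_rot']); best=None
    for k in(0,np.pi):
        v=(T.inv()*R.from_euler('xyz',[np.pi,0,yaw+k])).as_rotvec()
        if best is None or np.linalg.norm(v)<np.linalg.norm(best): best=v
    return T.inv().apply(np.array(pos)-st['ee_pos']), best/np.pi
E
python3 - <<'E'
from h import *
from bench import readout
t=np.load("top1.npz");s=np.load("scene1.npz")
a=np.array([(168,40),(60,112),(208,335),(325,262)])/4.4+[200,205]-.4
b=(np.array([(690,205),(755,125),(515,40),(455,122)])-[400,0])/5+[355,190]-.4
X=tri(rays(t,a),rays(s,b)); print(X.round(4))
c=X[:,:3].mean(0); L=(X[0]+X[1]-X[2]-X[3])[:2]/2; W=(X[1]+X[2]-X[0]-X[3])[:2]/2
yaw=np.arctan2(L[1],L[0]); print(c,np.linalg.norm(L),np.linalg.norm(W),yaw,np.arctan2(-W[0],W[1]))
o,d=rays(t,a); print("top@z.055",(o+d*((.055-o[2])/d[:,2])[:,None]).round(4), 'mean',(o+d*((.055-o[2])/d[:,2])[:,None]).mean(0))
o,d=rays(s,b); print("scene mean",(o+d*((.055-o[2])/d[:,2])[:,None]).mean(0))
print(goal(readout.state(),[c[0],c[1],.18],yaw))
E
```

```text
[[5.854e-01 1.975e-01 5.970e-02 5.500e-03]
 [5.557e-01 2.491e-01 5.520e-02 4.000e-04]
 [4.581e-01 1.843e-01 5.350e-02 3.800e-03]
 [4.900e-01 1.331e-01 5.430e-02 4.800e-03]]
[0.52227052 0.19099399 0.05567653] 0.11617268890892543 0.05992024909712199 0.5899592557920437 0.5405248393513576
top@z.055 [[0.5873 0.2012 0.055 ]
 [0.5558 0.2494 0.055 ]
 [0.4573 0.1822 0.055 ]
 [0.4889 0.1308 0.055 ]] mean [0.52231313 0.19087138 0.055     ]
scene mean [0.52199321 0.1917281  0.055     ]
(array([-0.43194967, -0.27416639,  0.05098   ]), array([-4.04219161e-04, -2.13974612e-04, -2.93089795e-01]))
```

Corner heights average 0.056 m (text: 0.055 m) and the footprint matches 120 x 60. Dish centre is (0.522, 0.191), yaw about 0.58. I move above it at the present height, clear of the bottle top.

```bash
python3 -m jog '[[1,[-0.432,-0.274,0],[0,0,-0.293]],[1,[-0.432,-0.274,0],[0,0,-0.293]],[1,[-0.432,-0.274,0],[0,0,-0.293]],[1,[-0.432,-0.274,0],[0,0,-0.293]],[1,[-0.432,-0.274,0],[0,0,-0.293]],[1,[-0.432,-0.274,0],[0,0,-0.293]],[1,[-0.432,-0.274,0],[0,0,-0.293]],[1,[-0.432,-0.274,0],[0,0,-0.293]],[1,[-0.432,-0.274,0],[0,0,-0.293]],[1,[-0.432,-0.274,0],[0,0,-0.293]]]' 40
python3 - <<'E'
from h import *
from bench import readout
print(goal(readout.state(),[.5222,.191,.17],.58))
E
```

```text
clock: 0.93
ee_pos: [0.454, 0.2767, 0.2312]
tcp_rot: [3.142, -0.0, -2.551]
ft_force: [-0.7, 0.3, 1.3]
width: 0.999
finger_force: 0.0
(array([-0.00893556, -0.10919809,  0.06119097]), array([ 2.24960662e-05, -1.00037237e-04,  3.32342928e-03]))
```

```bash
python3 -m jog '[[1,[0,-0.06,0.04],[0,0,0.003]],[1,[0,-0.07,0.05],[0,0,0.003]],[1,[0,-0.07,0.05],[0,0,0.003]],[1,[0,-0.07,0.05],[0,0,0.003]],[1,[0,-0.07,0.05],[0,0,0.003]],[1,[0,-0.07,0.05],[0,0,0.003]]]'
python3 - <<'E'
from h import *
from bench import readout,eyes
print(goal(readout.state(),[.5222,.191,.17],.58))
I=eyes.camera_info("wrist");p,d=eyes.get_image("wrist");np.savez("w1.npz",p=p,d=d,**I);cv2.imwrite("pics/w1.png",p[:,:,::-1])
E
```

```text
clock: 1.43
ee_pos: [0.4922, 0.2213, 0.182]
tcp_rot: [3.142, 0.001, -2.56]
ft_force: [-0.1, 0.2, 0.1]
width: 1.0
finger_force: 0.0
(array([-0.00843484, -0.04185146,  0.01197095]), array([2.45963919e-05, 2.90648027e-04, 3.61449065e-04]))
```

View pics/w1.png

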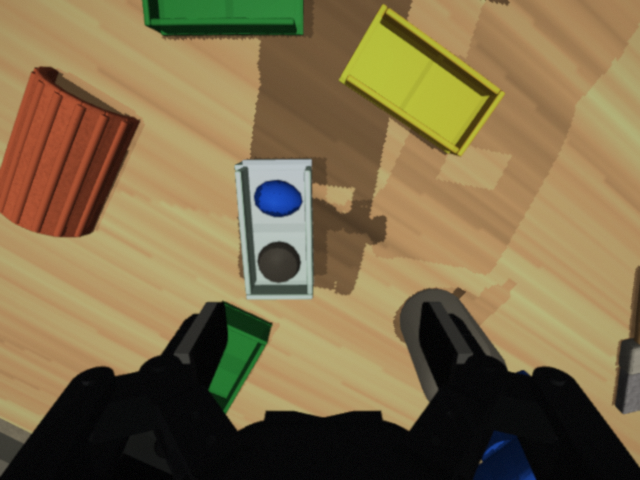

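The wrist view shows the egg dish with rim corners at about (237,164), (312,160), (313,298) and (247,299). The egg is at (278,198) and the pebble at (279,262), and the fingers are clear. I refine with this view.

Run:
```python
from h import *
from bench import readout
w=np.load("w1.npz");t=np.load("top1.npz")
o,d=rays(w,[(247,299),(313,298),(312,160),(237,164)])
# order: far-y-,far+y,near+y,near-y
P=o+d*((.055-o[2])/d[:,2])[:,None]; print(P.round(4),P.mean(0),o)
X=P; L=(X[0]+X[1]-X[2]-X[3])[:2]/2; W=(X[1]+X[2]-X[0]-X[3])[:2]/2
print(np.linalg.norm(L),np.linalg.norm(W),np.arctan2(L[1],L[0]),np.arctan2(-W[0],W[1]))
a=np.array([(168,40),(60,112),(208,335),(325,262)])/4.4+[200,205]-.4
print(tri(rays(t,a),(o,d)).round(4))
for uv in ([150,243],[115,245]): 
    o,d=rays(t,[uv]); print("bottle",o+d[0]*((.15-o[2])/d[0,2]))
print(goal(readout.state(),[*P.mean(0)[:2],.10],.58))
```

```text
[[0.5874 0.2017 0.055 ]
 [0.554  0.2504 0.055 ]
 [0.4527 0.1844 0.055 ]
 [0.4873 0.137  0.055 ]] [0.52034758 0.19337658 0.055     ] [0.42207958 0.17481624 0.32383249]
0.12008053460859741 0.058915058969433186 0.5754832222873122 0.6151590733767623
[[5.873e-01 2.014e-01 5.490e-02 5.000e-04]
 [5.563e-01 2.513e-01 5.020e-02 1.000e-03]
 [4.562e-01 1.859e-01 3.370e-02 2.600e-03]
 [4.904e-01 1.340e-01 3.820e-02 2.200e-03]]
bottle [0.52361327 0.33655278 0.15      ]
bottle [0.5205482  0.40188191 0.15      ]
(array([-0.00790575, -0.03902051,  0.08218563]), array([-2.84006177e-05,  4.56977074e-04,  5.34441391e-04]))
```

```bash
python3 -m jog '[[1,[-0.008,-0.040,0],[0,0,0]],[1,[-0.008,-0.040,0],[0,0,0]],[1,[-0.008,-0.040,0.03],[0,0,0]],[1,[-0.008,-0.040,0.06],[0,0,0]],[1,[-0.008,-0.040,0.09],[0,0,0]],[1,[-0.008,-0.040,0.09],[0,0,0]],[1,[-0.008,-0.040,0.09],[0,0,0]],[1,[-0.008,-0.040,0.09],[0,0,0]]]'
python3 - <<'E'
from h import *
from bench import readout,eyes
print(goal(readout.state(),[.5215,.192,.024],.58))
I=eyes.camera_info("wrist");p,d=eyes.get_image("wrist");np.savez("w2.npz",p=p,d=d,**I);cv2.imwrite("pics/w2.png",p[:,:,::-1])
E
```

```text
clock: 2.15
ee_pos: [0.5217, 0.1923, 0.0929]
tcp_rot: [-3.141, 0.002, -2.56]
ft_force: [-0.1, 0.1, 0.2]
width: 0.999
finger_force: 0.0
(array([ 0.00046573, -0.00015442,  0.06893982]), array([-0.00015695,  0.00063058,  0.00042463]))
```

View pics/w2.png

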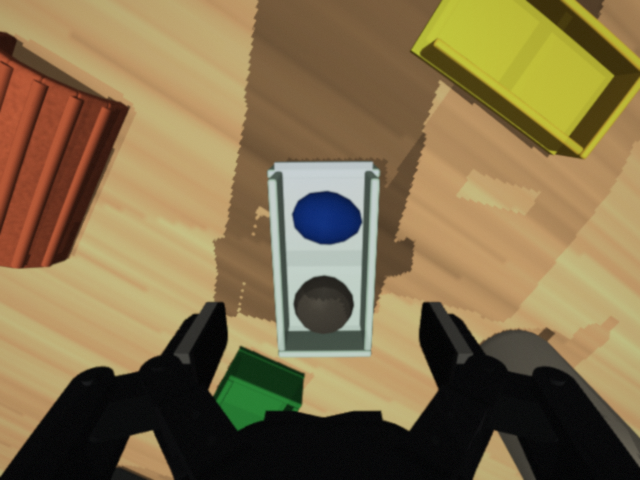

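The dish sits centred between the fingers: rim 268–380 px, finger gap 225–420 px. The egg at (326,217) lies away from the pad line. I descend with margin for the pads' backward stand, then close gently.

```bash
python3 -m jog '[[1,[0,0,0.02],[0,0,0]],[1,[0,0,0.04],[0,0,0]],[1,[0,0,0.06],[0,0,0]],[1,[0,0,0.075],[0,0,0]],[1,[0,0,0.08],[0,0,0]],[1,[0,0,0.08],[0,0,0]],[1,[0,0,0.08],[0,0,0]]]'
python3 -m jog '[[0.85,[0,0,0],[0,0,0]],[0.8,[0,0,0],[0,0,0]],[0.75,[0,0,0],[0,0,0]],[0.7,[0,0,0],[0,0,0]],[0.65,[0,0,0],[0,0,0]],[0.5,[0,0,0],[0,0,0]],[0.3,[0,0,0],[0,0,0]],[0.3,[0,0,0],[0,0,0]],[0.3,[0,0,0],[0,0,0]],[0.3,[0,0,0],[0,0,0]]]' 40
python3 - <<'E'
from h import *
from bench import readout,eyes
p,d=eyes.get_image("scene");s=cv2.resize(p[160:260,330:470],None,fx=5,fy=5,interpolation=cv2.INTER_CUBIC);cv2.imwrite("pics/s2.png",s[:,:,::-1])
E
```

```text
clock: 2.78
ee_pos: [0.5219, 0.1917, 0.0127]
tcp_rot: [-3.141, 0.002, -2.561]
ft_force: [0.5, -0.4, -0.1]
width: 0.998
finger_force: 0.0
clock: 3.62
ee_pos: [0.5213, 0.1916, 0.0123]
tcp_rot: [-3.141, 0.001, -2.561]
ft_force: [-1.9, 0.4, 8.6]
width: 0.699
finger_force: 43.2
```

View pics/s2.png

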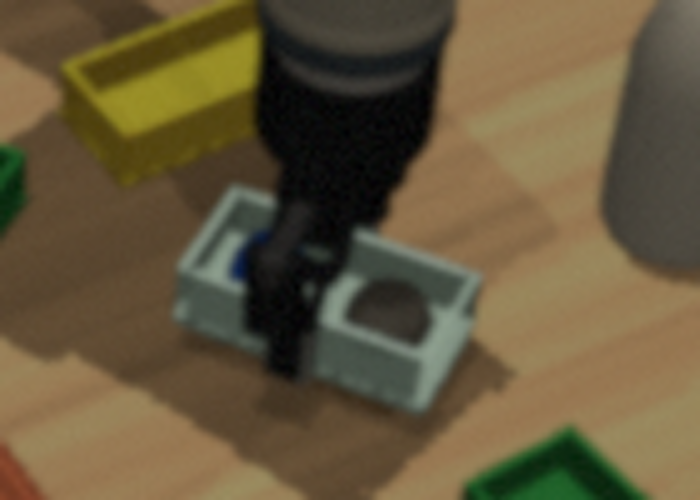

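The pads hold the side walls near the middle of the dish at opening 0.70 (59 mm). The egg at about (262,255) and the pebble at about (390,310) are in place. I raise the grip a little and lift slowly.

```bash
python3 -m jog '[[0.3,[0,0,0],[0,0,0]],[0.3,[0,0,-0.002],[0,0,0]],[0.3,[0,0,-0.004],[0,0,0]],[0.3,[0,0,-0.007],[0,0,0]],[0.3,[0,0,-0.011],[0,0,0]],[0.3,[0,0,-0.016],[0,0,0]],[0.3,[0,0,-0.021],[0,0,0]],[0.3,[0,0,-0.025],[0,0,0]],[0.3,[0,0,-0.028],[0,0,0]],[0.3,[0,0,-0.03],[0,0,0]]]' 60
python3 - <<'E'
from h import *
from bench import readout,eyes
s=readout.state();print(s['ft_force'],s['moment'],s['width'],s['finger_force'],s['ee_pos'])
p,d=eyes.get_image("scene");a=cv2.resize(p[150:260,350:450],None,fx=4,fy=4,interpolation=cv2.INTER_CUBIC)
p,d=eyes.get_image("wrist");b=cv2.resize(p[100:,120:520],(400,380))
c=np.zeros((440,800,3),np.uint8);c[:,:400]=a;c[:380,400:]=b;cv2.imwrite("pics/l1.png",c[:,:,::-1])
E
```

```text
clock: 4.5
ee_pos: [0.5211, 0.1914, 0.042]
tcp_rot: [-3.141, 0.001, -2.561]
ft_force: [1.0, -0.4, -4.0]
width: 0.696
finger_force: 65.1
[ 0.97095921 -0.44179258 -4.03207487] [ 0.01626491 -0.03655714  0.01838044] 0.6961416160940374 65.0820145290345 [0.52111393 0.19136746 0.04195355]
```

View pics/l1.png

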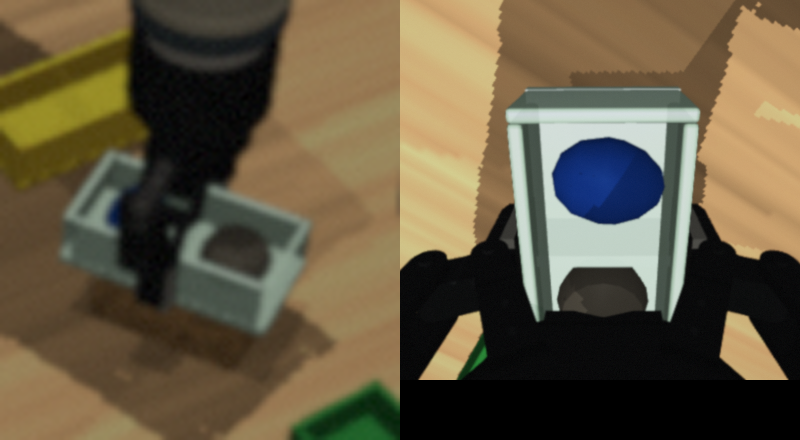

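The dish is off the block: the load is 4 N and its shadow has separated. It looks level, with the egg at (608,180) in the right-hand view, clear of the fingers. I lift on and then hold.

```bash
python3 -m jog '[[0.3,[0,0,-0.004],[0,0,0]],[0.3,[0,0,-0.010],[0,0,0]],[0.3,[0,0,-0.018],[0,0,0]],[0.3,[0,0,-0.028],[0,0,0]],[0.3,[0,0,-0.038],[0,0,0]],[0.3,[0,0,-0.048],[0,0,0]],[0.3,[0,0,-0.056],[0,0,0]],[0.3,[0,0,-0.063],[0,0,0]],[0.3,[0,0,-0.068],[0,0,0]],[0.3,[0,0,-0.07],[0,0,0]]]'
python3 -m jog '[[0.3,[0,0,-0.004],[0,0,0]],[0.3,[0,0,-0.010],[0,0,0]],[0.3,[0,0,-0.018],[0,0,0]],[0.3,[0,0,-0.028],[0,0,0]],[0.3,[0,0,-0.038],[0,0,0]],[0.3,[0,0,-0.048],[0,0,0]],[0.3,[0,0,-0.056],[0,0,0]],[0.3,[0,0,-0.063],[0,0,0]],[0.3,[0,0,-0.068],[0,0,0]],[0.3,[0,0,-0.07],[0,0,0]]]'
for i in 1 2 3 4; do python3 -m jog '[[0.3,[0,0,0],[0,0,0]],[0.3,[0,0,0],[0,0,0]],[0.3,[0,0,0],[0,0,0]],[0.3,[0,0,0],[0,0,0]],[0.3,[0,0,0],[0,0,0]],[0.3,[0,0,0],[0,0,0]],[0.3,[0,0,0],[0,0,0]],[0.3,[0,0,0],[0,0,0]],[0.3,[0,0,0],[0,0,0]],[0.3,[0,0,0],[0,0,0]]]'; done
python3 - <<'E'
from h import *
from bench import readout,eyes
p,d=eyes.get_image("scene");a=cv2.resize(p[90:240,320:470],(400,400),interpolation=cv2.INTER_CUBIC)
p,d=eyes.get_image("wrist");b=cv2.resize(p[100:,120:520],(400,380))
c=np.zeros((400,800,3),np.uint8);c[:,:400]=a;c[:380,400:]=b;cv2.imwrite("pics/l2.png",c[:,:,::-1])
E
```

```text
clock: 5.43
ee_pos: [0.5212, 0.1915, 0.1124]
tcp_rot: [-3.141, 0.001, -2.561]
ft_force: [0.8, -0.3, -3.0]
width: 0.697
finger_force: 65.2
clock: 6.27
ee_pos: [0.5213, 0.1914, 0.1824]
tcp_rot: [-3.141, 0.001, -2.561]
ft_force: [0.3, -0.2, -4.1]
width: 0.694
finger_force: 65.2
clock: 7.1
ee_pos: [0.5209, 0.1913, 0.1813]
tcp_rot: [-3.142, -0.0, -2.561]
ft_force: [0.2, 0.7, -3.8]
width: 0.695
finger_force: 65.2
clock: 7.93
ee_pos: [0.5209, 0.1913, 0.1813]
tcp_rot: [3.142, -0.0, -2.561]
ft_force: [-0.4, -0.5, -2.8]
width: 0.691
finger_force: 65.2
clock: 8.77
ee_pos: [0.5209, 0.1913, 0.1813]
tcp_rot: [-3.142, -0.0, -2.561]
ft_force: [1.0, -0.7, -3.0]
width: 0.698
finger_force: 65.2
clock: 9.6
ee_pos: [0.5209, 0.1913, 0.1813]
tcp_rot: [-3.142, -0.0, -2.561]
ft_force: [0.7, -0.4, -3.6]
width: 0.696
finger_force: 65.2
```

View pics/l2.png

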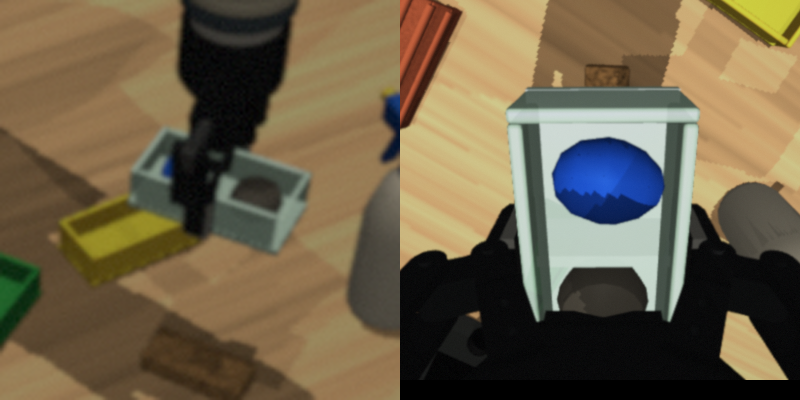

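The dish hangs in the air with the egg still at (608,180) in the wrist view, unchanged since lift-off, and the bare block is visible below. I check tilt and height from the wrist depth before handing in.

Run:
```python
from h import *
from bench import eyes
I=eyes.camera_info("wrist");p,d=eyes.get_image("wrist")
def plane(pts):
    uv=np.array(pts);o,r=rays(I,uv); X=o+r*d[uv[:,1],uv[:,0]][:,None]
    c=np.linalg.lstsq(np.c_[X[:,:2]-X[:,:2].mean(0),np.ones(len(X))],X[:,2],rcond=None)[0]
    print(c.round(4),'resid',np.std(X[:,2]-np.c_[X[:,:2]-X[:,:2].mean(0),np.ones(len(X))]@c), X[:,2].round(4)[::6])
# rim: left wall (233..256), right wall, near end wall
plane([(232+int(24*t/1.),222+int(190*t)) for t in np.linspace(.05,.85,20)]+[(812-400-120-3-int(22*t)+120,222+int(190*t)) for t in np.linspace(.05,.85,0)]+[(x,216) for x in range(240,405,8)])
plane([(x,y) for x in range(275,370,8) for y in list(range(226,236,3))+list(range(326,346,4))])
```

```text
[-1.000e-04 -2.200e-03  2.233e-01] resid 0.0006445707114702335 [0.2242 0.2224 0.2223 0.2228 0.2242 0.2242 0.2237]
[0.2387 0.1667 0.2   ] resid 0.0028928523031903205 [0.1941 0.2048 0.1941 0.1935 0.2054 0.193  0.1935 0.2047 0.1938 0.1947
 0.2059 0.1939 0.1942 0.206  0.1931 0.1935 0.2062 0.1931]
```

```bash
python3 -c "
from bench import robot
print(robot.hand_in())"
```

```text
the job is handed in; nothing more can be done
None
```

I handed the job in with the egg's dish (the left one) still gripped in the air: level, underside about 19 cm above the ledge, held still for over 3 s, egg untouched in its cell; the hand-in returned no verdict.

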